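# Refit the dust cup of a nail-dust extractor

### The arm

A 7-joint arm with a two-finger parallel gripper is mounted at the origin on the work surface. World frame = base frame: x ahead of the robot, y to its left, z up, the work surface at z = 0. Lengths are in m, angles in rad, forces in N, time in s.
With the tool pointing down it reaches from about 0.4 to 0.875 m from the base axis. Payload 4.4 kg.
Tool frame: the origin (TCP) lies midway between the tips of the shut fingers; the grasp point (between the pads) lies 19 mm behind it; z points along the fingers, y is the direction in which the jaws open and shut (so a half turn about z gives the same grasp; the last joint's range is limited). The gripper opens to 85 mm and grips with 20 to 120 N. Pads are 22 mm wide; open, the fingers measure 114 mm over their backs; the gripper's body (76 mm by 85 mm) begins 54 mm behind the grasp point. The pads swing forward as they close: fully open they stand 13 mm farther back than shut.
Start: joints at [-1.257, 0.628, 0.038, 1.517, -0.027, 0.996, -0.02], TCP at [0.241, 0.604, 0.231] pointing down, gripper open.
Joint ranges: [-3.06, 3.06], [-0.37, 2.12], [-1.25, 1.32], [0.18, 2.47], [-1.1, 4.24], [0.23, 1.98], [-2.94, 2.94]. Speed limits (rad/s): [2.57, 2.57, 3.14, 3.14, 3.14, 3.14, 3.14].

### API

Orientations are given as a unit quaternion [w, x, y, z].
In Python, from bench import r gives the robot as it stands. The module is installed in compiled form; this text tells all that it offers.
- The arm moves only by the tool servo_tool, never from a script. Its argument "moves" is a list of rows, each a list of 7 numbers: the turn, a rotation vector about the tool's x, y, z scaled (see below), then the shift along the tool's x, y, z scaled (see below), then the closure, from 0 (fully open) to 1 (shut). A call has 1 to 8 rows; each row shifts and turns the pose as measured when the row begins, along the tool's axes as they then stand; what a row does not reach is not made up. The controller multiplies each number of a shift by 60 cm and each number of a turn by pi/2 rad. A row lasts 1/8 s, in which the tool goes at most 62.5 mm and 10.7 degrees, less where a joint would pass 70% of its speed; a pose out of reach is approached as far as the arm can. A call with a number of a shift or a turn outside -1 to 1 is refused whole. A call with a gripper value outside its range is refused whole. The fingers move at their own pace and stop on an object; "newtons" is the grip in N (left out, the last holds). Time passes only in rows, so rows that do not move let the fingers close. It gives the time, the measured TCP pose, the force and the opening at its end, in the units of the state.
- r.sense(): the state, without advancing time (a new reading comes with each control period).
- r.read_camera(name): name is "scene" or "top" or "wrist"; returns a dict with "img" (480x640x3 uint8, red, green, blue), "depth" (480x640 float32, m along the optical axis (not along the pixel's ray), 0 where there is no reading), "fx", "fy", "cx", "cy" (pixels), "dist_coeffs" ([k1, k2, p1, p2, k3] as OpenCV has them; the pictures are not rectified), "R" (3x3) and "t" (3): a world point X has camera coordinates R X + t; the wrist camera has in their place "T_tool_cam" (4x4, takes a point from camera to tool coordinates, whose origin is the TCP and whose axes are the flange's). Camera axes: x right, y down, z forward; pixel columns grow to the right and rows downward; lengths in m; the calibration is good to about 2 mm. A picture is of the moment at which its call begins: read the wrist's pose just before it.
- r.finish_job(): hands the job in, once; it reports no verdict.
Trained networks look in a picture, given as the dict that the camera call returned (one of the last four; its "shot" number tells which), for a name from the list of things; names that differ only in an ending like _2 or _b are one class to them, and where a whole thing is asked for, a point or a joint stands for the part that bears it (a point fixed in the world has none). Each returns a list of dicts, best first, with "conf" (0 to 1); they miss things now and then, are a little off and sometimes report something else, mostly with a low value. They report only what shows in the picture. A call takes as long as a camera call. They do not tell look-alikes from the thing itself.
- r.outline_of(picture, query): "region" (480x640 bool, what is visible of it) and "pixel" ([column, row] in pixels, amid what is visible of it).
- r.landmark_of(picture, query): "pixel" ([column, row] in pixels: a listed point, or the origin of a listed thing).
The state is a dict: "time": time; "q": joint angles; "qvel": joint speeds; "effort": joint torques, N m; "tcp_pos": TCP position; "orientation": TCP orientation; "force": force on the tool from outside, world axes, zero at the start; "moment": the same for the moment, N m; "width": finger opening in m.
Only numpy, scipy, OpenCV 4.12 (cv2) and the standard library are available. Lean on these libraries where they do the work, as an engineer would, in place of code of your own. Each camera call takes 0.05 s, during which the arm holds its last target. There are 200 camera calls.

### The job

Put the empty dust cup back on the nail-dust extractor: take it by its handle, lift it straight up into the collar under the cyclone so that its lugs pass the slots, and twist the handle towards you, from the white rib to the green one, until the lugs are fully home, so that it hangs there locked and level when you let go. The lugs are brittle plastic: feel for the slots and for the end stop and never force it, and leave the other things on the desk where they stand.

Things in the scene. Friction and masses are not known exactly. Their poses are not given: they have to be found in the camera images.
- extractor: Dust extractor fixed on the desk: white motor tower (130 x 105 x 260 mm) on its -y side; beside it a clear cyclone (barrel 92 mm across, top 0.28 m, duct 0.32 m) ending below in a black bayonet collar, 110 mm across, 36 mm high, open downwards, clamped fast. Origin: on the desk under the cyclone's axis, z up; -x points at the green rib.
- mount (a point): Centre of the collar's underside, 115 mm above the desk, axes as the extractor. Inside, 3 ledges (underside 2 mm up, 83 mm bore) leave 3 slots 120 degrees apart, 10.7 mm wide (lug play 0.04 rad each way). On the ledges ramps: a lug centre must be 9.5 mm up to clear their start; turning counterclockwise from above lifts it to a level land, 16.5 mm, after 0.93 rad.
- white_rib (a point): White rib on the flange above the collar, 60 mm from the axis, 1.0 rad clockwise (seen from above) of the green rib: roughly where the handle points when the lugs meet the slots. The collar hides its slots and is clamped up to 0.35 rad either way off the ribs, differently each time: find them by feel.
- green_rib (a point): Green rib on the flange, 60 mm from the axis: roughly where the handle points when locked (off by the same up to 0.35 rad as the slots). The end stop always lies 1.0 rad counterclockwise from the slots' middle; the level land is the last 0.07 rad before it. A wall stops the lugs turning clockwise out of the slots.
- seal_face (a point): Underside of the grey foam seal inside the collar when untouched, 20.5 mm above point mount, on the axis. The cup's rim lifts it: about 2 N at first touch, 7 N at 8 mm (locked); it bottoms at 12 mm.
- cup: Smoke-clear dust cup standing on the desk, 79 mm across, 85 mm high, 0.18-0.29 kg, black straight handle along its -x. Origin: centre of its underside, z up. 3 yellow lugs, 7 x 7 mm, flat on top, round below, reaching 46.5 mm from the axis, centres 73 mm up, one above the handle, the others 120 degrees on. Brittle: cup-extractor contact forces, added up, must stay under 100 N (some 12 N on the handle at the stop).
- cup_rim (a point): Centre of the cup's open rim, 85 mm above its origin, 12 mm above the lug centres. The neck is 79 mm across, bevelled over its top 13 mm to 71 mm at the rim. When locked it rests about 28 mm above point mount.
- cup_grip (a point): Middle of the grip on the handle, 125 mm from the cup's axis, 38 mm above its underside. The handle is a bar 20 mm wide, 22 mm high, from 62 to 152 mm from the axis; held here from above, a gripper clears the cyclone.
- polish: Small black gel-polish bottle with a white cap, 28 mm across, 78 mm high, loose; leave alone. Origin: centre of its underside.
- glitter_jar: Clear glitter jar with a black lid, 51 mm across, 38 mm high, loose; leave alone. Origin: centre of its underside.
- yellow_jar: Yellow jar with a black lid, 51 mm across, 38 mm high, loose; leave alone. Origin: centre of its underside.
- buffer: Purple nail-buffer block, 95 x 26 x 26 mm, loose, lying on the desk; leave alone. Origin: centre of its underside, long side along x.
Mind the look-alikes: they are no part of the job. There is more than one size of the cup; the one meant has the size given above.

How it is judged:
On the way:
1. the cup's lugs are up through the slots, its rim against the seal (z of cup_rim in the frame of mount above 0.0195 m and horizontal distance between cup_rim and mount below 0.006 m), for 0.1 s.
At the end, for the whole second after the job is handed in: Cup let go and at rest, hanging locked in the collar: rim at least 27 mm above the collar's underside (about 28 mm when fully home), axes within 5 mm, tilt under 0.06 rad (z of cup_rim in the frame of mount above 0.027 m and horizontal distance between cup_rim and mount below 0.005 m and angle between cup's own z axis and vertical below 0.06 rad and linear speed of cup below 0.01 m/s); the robot touches nothing.
It fails at once if the cup is forced in the collar (contact force between cup and extractor above 100 N).
It fails at once if another thing on the desk is shifted or knocked over (distance of any of polish, glitter_jar, yellow_jar, buffer from where it was at the start of the episode above 0.02 m or angle between any of polish, glitter_jar, yellow_jar, buffer's own z axis and vertical above 0.4 rad).
It also fails if it takes over 72 s, if anything falls off the work surface, if the arm or the gripper's body presses on something with over 40 N, if the wrist force passes 120 N, or if a joint passes its speed limit or range.

## Working session

There is one attempt and no reset: what is moved stays moved. The work goes in short steps, Python scripts to look and compute and a tool call to move; the robot and the scene stay as the last step left them, time stands still between calls to the robot, and variables do not carry over. Pictures are saved under pics/ and viewed, about 8 in all and at most 12, crops included, and the job is handed in when it is done.

Besides the shell and the picture viewer there is one more tool, called after "Call:" as name(argument=value, ...) on one line, values as JSON. servo_tool: Moves the arm, as the interface text tells. Its arguments: {"type":"object","properties":{"moves":{"type":"array","items":{"type":"array","items":{"type":"number","minimum":-1,"maximum":1}}},"newtons":{"type":"number"}},"required":["moves"]}

```bash
mkdir -p pics; cat > h.py <<'E'
import numpy as np,cv2
from scipy.spatial.transform import Rotation as Ro
from bench import r
def cam(n):
    s=r.sense(); p=r.read_camera(n)
    if 'R' in p: R=np.array(p['R']);t=np.array(p['t']); T=np.eye(4);T[:3,:3]=R.T;T[:3,3]=-R.T@t
    else:
        w,x,y,z=s['orientation'];W=np.eye(4);W[:3,:3]=Ro.from_quat([x,y,z,w]).as_matrix();W[:3,3]=s['tcp_pos'];T=W@np.array(p['T_tool_cam'])
    p['T']=T; return p
def rays(p,px):
    K=np.array([[p['fx'],0,p['cx']],[0,p['fy'],p['cy']],[0,0,1.]])
    u=cv2.undistortPoints(np.array(px,float).reshape(-1,1,2),K,np.array(p['dist_coeffs'],float)).reshape(-1,2)
    return np.c_[u,np.ones(len(u))]
def pts(p,px):
    px=np.array(px).reshape(-1,2); d=p['depth'][px[:,1].round().astype(int),px[:,0].round().astype(int)]
    c=rays(p,px)*d[:,None]; return (c@p['T'][:3,:3].T+p['T'][:3,3])[d>0]
def onz(p,px,z):
    d=rays(p,px)@p['T'][:3,:3].T; o=p['T'][:3,3]; return o+d*((z-o[2])/d[:,2])[:,None]
def reg(p,m):
    ys,xs=np.nonzero(m); return pts(p,np.c_[xs,ys])
def save(p,n): cv2.imwrite('pics/'+n+'.png',p['img'][:,:,::-1])
E
cat > a.py <<'E'
from h import *
np.set_printoptions(precision=4,suppress=True)
for n in ['top','scene']:
    p=cam(n); save(p,n+'0'); print(n,p['T'][:3,3])
    for q in ['cup','cup_grip','cup_rim','extractor','mount','white_rib','green_rib','polish','glitter_jar','yellow_jar','buffer']:
        L=r.landmark_of(p,q)
        for l in L[:3]: 
            z={'cup_grip':.038,'cup_rim':.085,'mount':.115,'white_rib':.155,'green_rib':.155}.get(q,0)
            print(q,round(l['conf'],2),np.round(l['pixel']),onz(p,l['pixel'],z)[0],pts(p,l['pixel']))
print(r.sense())
E
python3 a.py
```

```text
top [0.4114 0.0919 1.4396]
cup 0.71 [270. 214.] [0.572  0.1957 0.    ] [[0.5709 0.195  0.0093]]
cup_grip 0.85 [295. 261.] [0.461  0.1363 0.038 ] [[0.4605 0.1358 0.0515]]
cup_grip 0.7 [185. 442.] [0.0599 0.3791 0.038 ] [[0.0679 0.3725 0.07  ]]
cup_grip 0.4 [179. 196.] [0.607  0.4007 0.038 ] [[0.6069 0.4005 0.0387]]
cup_rim 0.66 [264. 208.] [0.5746 0.2023 0.085 ] [[0.5832 0.2082 0.0133]]
cup_rim 0.66 [234. 379.] [0.2045 0.2655 0.085 ] [[0.1946 0.2737 0.0203]]
white_rib 0.71 [393. 196.] [ 0.5914 -0.0705  0.155 ] [[ 0.6136 -0.0906 -0.0042]]
white_rib 0.64 [258. 142.] [0.7055 0.2121 0.155 ] [[0.731  0.2226 0.0435]]
green_rib 0.82 [421. 212.] [ 0.5577 -0.1299  0.155 ] [[ 0.5562 -0.1277  0.1681]]
polish 0.56 [270. 214.] [0.5701 0.197  0.    ] [[0.5691 0.1964 0.0091]]
polish 0.48 [308. 133.] [0.7626 0.1088 0.    ] [[0.7514 0.1083 0.0457]]
glitter_jar 0.6 [258. 144.] [0.7367 0.2252 0.    ] [[0.7273 0.2213 0.0417]]
yellow_jar 0.62 [179. 196.] [0.6133 0.4095 0.    ] [[0.6078 0.401  0.0388]]
buffer 0.97 [453. 302.] [ 0.3683 -0.2277  0.    ] [[ 0.369  -0.2218  0.0263]]
scene [ 1.1897 -0.0098  0.7
[... 742 characters left out ...]
_jar 0.77 [404. 357.] [0.7381 0.2241 0.    ] [[0.7619 0.2117 0.0399]]
yellow_jar 0.93 [472. 296.] [0.616 0.414 0.   ] [[0.6456 0.3921 0.0389]]
buffer 0.16 [406. 358.] [0.7397 0.2285 0.    ] [[0.7622 0.2166 0.0378]]
{'time': 1.2, 'q': array([-1.2568,  0.6284,  0.0385,  1.5174, -0.027 ,  0.9963, -0.02  ]), 'qvel': array([-0.0018,  0.001 , -0.0009, -0.0014,  0.0007,  0.0005, -0.0003]), 'effort': array([  0.    , -56.3297,   1.2259, -19.3783,   0.011 ,   0.0021,
         0.    ]), 'tcp_pos': array([0.241 , 0.6037, 0.2313]), 'orientation': array([-0.    ,  0.1888,  0.982 ,  0.    ]), 'force': array([0.2058, 0.645 , 0.2181]), 'moment': array([0.0564, 0.0068, 0.0363]), 'width': 0.08536340184399606}
```

View pics/top0.png

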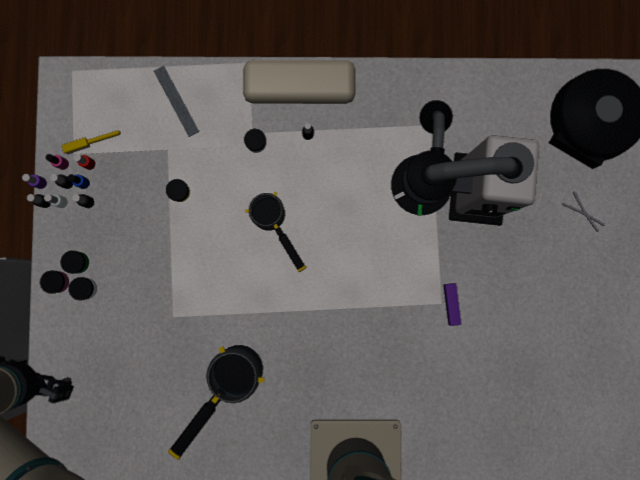

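View pics/scene0.png

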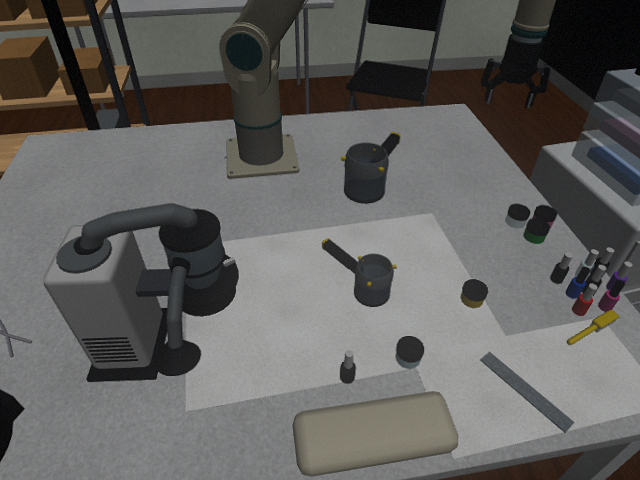

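The target is the small cup: its axis is near px (267,210) and its grip near (295,261), with the grip 0.13 m from the axis, which fits the given size. The bigger look-alike is at (235,375). The extractor's ribs show at about (400,197) white and (420,210) green.

```bash
cat > b.py <<'E'
from h import *
from scipy.optimize import least_squares
np.set_printoptions(precision=4,suppress=True)
p=cam('top'); hsv=cv2.cvtColor(p['img'],cv2.COLOR_RGB2HSV)
def comps(m,box,zs,nm):
    x0,y0,x1,y1=box; M=np.zeros_like(m); M[y0:y1,x0:x1]=m[y0:y1,x0:x1]
    n,l,st,c=cv2.connectedComponentsWithStats(M.astype(np.uint8))
    for i in range(1,n):
        if st[i,4]>=4:
            P=reg(p,l==i); print(nm,c[i],st[i,2:5],onz(p,c[i],zs)[0],'depth med',np.median(P,0) if len(P) else None)
H,S,V=[hsv[...,i].astype(int) for i in range(3)]
comps((H>15)&(H<35)&(S>120)&(V>60),(235,180,315,280),.073,'yel')
comps((H>45)&(H<85)&(S>110)&(V>50),(385,180,450,230),.16,'green')
comps((S<60)&(V>140),(388,180,405,215),.16,'white')
# upward-facing handle points
ys,xs=np.mgrid[180:280,235:315]; P=pts(p,np.c_[xs.ravel(),ys.ravel()])
h=P[(P[:,2]>.04)&(P[:,2]<.058)]
print('handle',len(h),h.mean(0)); 
# extractor heights near cyclone
ys,xs=np.mgrid[140:225,380:450]; P=pts(p,np.c_[xs.ravel(),ys.ravel()])
for lo,hi in [(.14,.158),(.158,.175),(.26,.29)]:
    q=P[(P[:,2]>lo)&(P[:,2]<hi)]; print(lo,len(q),q.min(0),q.max(0),np.median(q,0))
s=cam('scene')
ys,xs=np.mgrid[205:320,150:245]; P=pts(s,np.c_[xs.ravel(),ys.ravel()])
def fit(q,R,g):
    f=least_squares(lambda c:np.hypot(q[:,0]-c[0],q[:,1]-c[1])-R,g,loss='soft_l1',f_scale=.002); return f.x,np.median(abs(f.fun))
for lo,hi,R in [(.118,.148,.055),(.18,.26,.046)]:
    q=P[(P[:,2]>lo)&(P[:,2]<hi)]; q=q[abs(np.hypot(q[:,0]-.617,q[:,1]+.128)-R)<.015]; print('cyl',lo,len(q),fit(q,R,[.617,-.128]) if len(q)>10 else '')
t=cam('top')
im=np.hstack([cv2.resize(t['img'][150:225,380:460],None,fx=5,fy=5,interpolation=2),cv2.resize(s['img'][215:320,150:250],(357,375),interpolation=2)])
cv2.imwrite('pics/ext.png',im[:,:,::-1])
E
python3 b.py
```

```text
yel [274.75   193.4167] [ 4  4 12] [0.6088 0.1808 0.073 ] depth med [0.6084 0.1802 0.0777]
yel [246.6364 210.0909] [ 4  3 11] [0.5715 0.2428 0.073 ] depth med [0.5714 0.2415 0.0772]
yel [275.5 226. ] [ 4  5 16] [0.5363 0.1787 0.073 ] depth med [0.5363 0.1787 0.0757]
yel [301.5    268.2727] [ 8  6 22] [0.4431 0.121  0.073 ] depth med [0.4443 0.1215 0.0501]
green [419.4286 209.4762] [ 5 11 42] [ 0.5634 -0.1252  0.16  ] depth med [ 0.5627 -0.1234  0.1662]
white [388.4 180.8] [2 3 5] [ 0.6234 -0.0611  0.16  ] depth med [ 0.6494 -0.0793  0.    ]
white [389.1481 192.7037] [ 4 12 27] [ 0.5984 -0.0625  0.16  ] depth med [ 0.6233 -0.0813  0.0008]
white [394.0926 208.1235] [ 17  16 162] [ 0.5661 -0.0726  0.16  ] depth med [ 0.5837 -0.0914  0.0003]
handle 463 [0.4959 0.1531 0.0493]
0.14 441 [ 0.5525 -0.188   0.1497] [ 0.6793 -0.0668  0.158 ] [ 0.5859 -0.0987  0.1562]
0.158 587 [ 0.5532 -0.1873  0.158 ] [ 0.6778 -0.0667  0.1711] [ 0.5856 -0.0992  0.1603]
0.26 1403 [ 0.5689 -0.1637  0.2608] [ 0.666  -0.0827  0.2896] [ 0.608  -0.1186  0.2746]
cyl 0.118 467 (array([ 0.6186, -0.1304]), np.float64(0.00049924264317526))
cyl 0.18 1456 (array([ 0.6185, -0.1307]), np.float64(0.0008121878351362473))
```

View pics/ext.png

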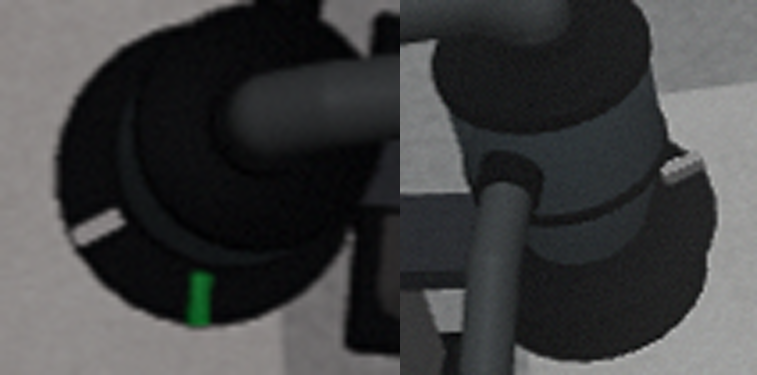

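```bash
cat > plan.py <<'E'
import sys; from h import *
def plan(tgt,yaw,n,clo,s=None):
    s=s or r.sense(); w,x,y,z=s['orientation']; Rm=Ro.from_quat([x,y,z,w]); p=np.array(s['tcp_pos'])
    a=np.radians(yaw); X=np.array([np.cos(a),np.sin(a),0]); Z=np.array([0,0,-1.]); Rt=Ro.from_matrix(np.c_[X,np.cross(Z,X),Z])
    d=(np.array(tgt)-p)/n; rv=(Rm.inv()*Rt).as_rotvec()/n
    print('per row mm %.1f deg %.2f'%(1e3*np.linalg.norm(d),np.degrees(np.linalg.norm(rv))))
    rows=[]
    for i in range(n):
        rows.append([round(float(v),4) for v in np.r_[rv/(np.pi/2),Rm.inv().apply(d)/.6,clo]]); Rm=Rm*Ro.from_rotvec(rv)
    print(rows)
def st():
    s=r.sense(); w,x,y,z=s['orientation']; M=Ro.from_quat([x,y,z,w]).as_matrix()
    print('t %.2f pos %s yaw %.2f tilt(zx,zy) %s F %s M %s w %.4f q7 %.2f'%(s['time'],np.round(s['tcp_pos'],4),np.degrees(np.arctan2(M[1,0],M[0,0])),np.round(M[:2,2],4),np.round(s['force'],1),np.round(s['moment'],2),s['width'],s['q'][6]))
if __name__=='__main__':
    a=list(map(float,sys.argv[1:])); st()
    if a: plan(a[:3],a[3],int(a[4]),a[5])
E
python3 plan.py .466 .1355 .19 211.4 16 0
```

```text
t 1.35 pos [0.241  0.6037 0.2313] yaw 158.24 tilt(zx,zy) [-0. -0.] F [0.1 0.4 0.5] M [-0.02 -0.08  0.01] w 0.0853 q7 -0.02
per row mm 32.6 deg 3.32
[[-0.0, -0.0, -0.0369, -0.0399, -0.0366, 0.0043, 0.0], [-0.0, -0.0, -0.0369, -0.0377, -0.0388, 0.0043, 0.0], [-0.0, -0.0, -0.0369, -0.0353, -0.041, 0.0043, 0.0], [-0.0, -0.0, -0.0369, -0.0329, -0.0429, 0.0043, 0.0], [-0.0, -0.0, -0.0369, -0.0304, -0.0448, 0.0043, 0.0], [-0.0, -0.0, -0.0369, -0.0277, -0.0465, 0.0043, 0.0], [-0.0, -0.0, -0.0369, -0.025, -0.048, 0.0043, 0.0], [-0.0, -0.0, -0.0369, -0.0222, -0.0494, 0.0043, 0.0], [-0.0, -0.0, -0.0369, -0.0193, -0.0506, 0.0043, 0.0], [-0.0, -0.0, -0.0369, -0.0163, -0.0516, 0.0043, 0.0], [-0.0, -0.0, -0.0369, -0.0133, -0.0525, 0.0043, 0.0], [-0.0, -0.0, -0.0369, -0.0102, -0.0531, 0.0043, 0.0], [-0.0, -0.0, -0.0369, -0.0071, -0.0536, 0.0043, 0.0], [-0.0, -0.0, -0.0369, -0.004, -0.054, 0.0043, 0.0], [-0.0, -0.0, -0.0369, -0.0009, -0.0541, 0.0043, 0.0], [-0.0, -0.0, -0.0369, 0.0023, -0.0541, 0.0043, 0.0]]
```

Call:
servo_tool(moves=[[0,0,-0.037,-0.04,-0.037,0.004,0],[0,0,-0.037,-0.038,-0.039,0.004,0],[0,0,-0.037,-0.035,-0.041,0.004,0],[0,0,-0.037,-0.033,-0.043,0.004,0],[0,0,-0.037,-0.03,-0.045,0.004,0],[0,0,-0.037,-0.028,-0.047,0.004,0],[0,0,-0.037,-0.025,-0.048,0.004,0],[0,0,-0.037,-0.022,-0.049,0.004,0]])

```text
time: 2.35
tcp_pos: [0.3572, 0.3665, 0.2116]
orientation: [0.001, -0.053, 0.999, 0.002]
force: [0.1, -0.1, 0.0]
width: 0.0856
```

Call:
servo_tool(moves=[[0,0,-0.037,-0.019,-0.051,0.004,0],[0,0,-0.037,-0.016,-0.052,0.004,0],[0,0,-0.037,-0.013,-0.053,0.004,0],[0,0,-0.037,-0.01,-0.053,0.004,0],[0,0,-0.037,-0.007,-0.054,0.004,0],[0,0,-0.037,-0.004,-0.054,0.004,0],[0,0,-0.037,-0.001,-0.054,0.004,0],[0,0,-0.037,0.002,-0.054,0.004,0]])

```text
time: 3.35
tcp_pos: [0.4815, 0.1275, 0.1928]
orientation: [0.004, -0.289, 0.957, 0.002]
force: [0.2, 0.0, -0.7]
width: 0.0849
```

```bash
python3 plan.py .466 .1355 .10 211.4 5 0; python3 - <<'E'
from h import *
p=cam('wrist'); save(p,'wr1')
hsv=cv2.cvtColor(p['img'],cv2.COLOR_RGB2HSV).astype(int);H,S,V=[hsv[...,i] for i in range(3)]
n,l,st,c=cv2.connectedComponentsWithStats(((H>15)&(H<35)&(S>120)&(V>60)).astype(np.uint8))
for i in range(1,n):
    if st[i,4]>20: P=reg(p,l==i);print(c[i].round(),st[i,4],onz(p,c[i],.0765)[0],np.median(P,0))
E
```

```text
t 3.35 pos [0.4815 0.1275 0.1928] yaw -146.40 tilt(zx,zy) [0.0065 0.0062] F [ 0.2  0.  -0.7] M [-0.02  0.   -0.03] w 0.0849 q7 1.69
per row mm 18.9 deg 0.45
[[0.0002, 0.0011, 0.0049, 0.0031, 0.005, 0.0309, 0.0], [0.0002, 0.0011, 0.0049, 0.0031, 0.005, 0.0309, 0.0], [0.0002, 0.0011, 0.0049, 0.0031, 0.005, 0.0309, 0.0], [0.0002, 0.0011, 0.0049, 0.0031, 0.005, 0.0309, 0.0], [0.0002, 0.0011, 0.0049, 0.0031, 0.005, 0.0309, 0.0]]
[334. 179.] 181 [0.44401394 0.11556986 0.0765    ] [0.44690711 0.11904101 0.04845668]
[330. 318.] 134 [0.53891095 0.1763488  0.0765    ] [0.54075368 0.17698806 0.07554551]
[286. 379.] 47 [0.61055807 0.1783181  0.0765    ] [0.61083009 0.17823518 0.07604696]
[368. 381.] 40 [0.57269868 0.23984785 0.0765    ] [0.57012538 0.23489444 0.08202005]
```

Call:
servo_tool(moves=[[0,0.001,0.005,0.003,0.006,0.031,0],[0,0.001,0.005,0.003,0.006,0.031,0],[0,0.001,0.005,0.003,0.005,0.031,0],[0,0.001,0.005,0.003,0.005,0.031,0],[0,0.001,0.005,0.003,0.005,0.031,0],[0,0,0,0,0,0,0]])

```text
time: 4.15
tcp_pos: [0.4706, 0.1299, 0.0979]
orientation: [0.002, -0.264, 0.965, -0.001]
force: [-0.4, 0.1, 0.5]
width: 0.0854
```

```bash
python3 plan.py .466 .135 .019 211.4 6 0
```

```text
t 4.15 pos [0.4706 0.1299 0.0979] yaw -149.38 tilt(zx,zy) [ 0.0055 -0.0011] F [-0.4  0.1  0.5] M [-0.03 -0.01 -0.07] w 0.0854 q7 1.57
per row mm 13.2 deg 0.14
[[-0.0004, 0.0004, -0.0014, 0.0005, 0.002, 0.0219, 0.0], [-0.0004, 0.0004, -0.0014, 0.0004, 0.0019, 0.0219, 0.0], [-0.0004, 0.0004, -0.0014, 0.0004, 0.0019, 0.0219, 0.0], [-0.0004, 0.0004, -0.0014, 0.0004, 0.0019, 0.0219, 0.0], [-0.0004, 0.0004, -0.0014, 0.0004, 0.0019, 0.0219, 0.0], [-0.0004, 0.0004, -0.0014, 0.0004, 0.0019, 0.0219, 0.0]]
```

Call:
servo_tool(moves=[[0,0.0005,-0.0015,0.0005,0.003,0.022,0],[0,0.0005,-0.0015,0.0005,0.003,0.022,0],[0,0.0005,-0.001,0.0005,0.003,0.022,0],[0,0.0005,-0.001,0.0005,0.002,0.022,0],[0,0.0005,-0.001,0.0005,0.002,0.022,0],[0,0,0,0,0.002,0.02,0],[0,0,0,0,0,0,0]])

```text
time: 5.03
tcp_pos: [0.4662, 0.1375, 0.0154]
orientation: [0.002, -0.269, 0.963, -0.002]
force: [-0.2, -0.3, 0.5]
width: 0.0855
```

```bash
python3 plan.py .466 .135 .019 211.4 1 0
```

```text
t 5.03 pos [0.4662 0.1375 0.0154] yaw -148.82 tilt(zx,zy) [ 0.0043 -0.0026] F [-0.2 -0.3  0.5] M [-0.06 -0.03  0.02] w 0.0855 q7 1.51
per row mm 4.4 deg 0.36
[[-0.0029, 0.0015, -0.0024, 0.0025, -0.0034, -0.0059, 0.0]]
```

Call:
servo_tool(moves=[[-0.003,0.0015,-0.0025,0.0025,-0.0035,-0.004,0],[0,0,0,0,0,0,0]])

```text
time: 5.28
tcp_pos: [0.4664, 0.1347, 0.0183]
orientation: [0.0, -0.271, 0.963, 0.0]
force: [0.3, 0.4, 0.5]
width: 0.0856
```

Call:
servo_tool(moves=[[0,0,0,0,0,0,0.5],[0,0,0,0,0,0,0.8],[0,0,0,0,0,0,1],[0,0,0,0,0,0,1],[0,0,0,0,0,0,1],[0,0,0,0,0,0,1],[0,0,0,0,0,0,1],[0,0,0,0,0,0,1]], newtons=110)

```text
time: 6.28
tcp_pos: [0.4672, 0.1348, 0.0195]
orientation: [0.001, -0.271, 0.963, 0.0]
force: [-1.1, -0.4, 1.5]
width: 0.0186
```

```bash
python3 plan.py .466 .135 .07 211.4 3 1
```

```text
t 6.28 pos [0.4672 0.1348 0.0195] yaw -148.60 tilt(zx,zy) [0.0024 0.0012] F [-1.1 -0.4  1.5] M [ 0.   -0.06 -0.01] w 0.0186 q7 1.53
per row mm 16.8 deg 0.05
[[-0.0001, 0.0006, 0.0, 0.0004, 0.0004, -0.028, 1.0], [-0.0001, 0.0006, 0.0, 0.0004, 0.0004, -0.028, 1.0], [-0.0001, 0.0006, 0.0, 0.0005, 0.0004, -0.028, 1.0]]
```

Call:
servo_tool(moves=[[0,0,0,0,0,-0.015,1],[0,0,0,0,0,-0.015,1],[0,0,0,0,0,0,1]])

```text
time: 6.65
tcp_pos: [0.4663, 0.1345, 0.0384]
orientation: [0.0, -0.271, 0.963, 0.0]
force: [0.6, 0.2, -1.5]
width: 0.0186
```

```bash
python3 plan.py .5545 -.0207 .038 120 16 1
```

```text
t 6.65 pos [0.4663 0.1345 0.0384] yaw -148.60 tilt(zx,zy) [0.0007 0.0004] F [ 0.6  0.2 -1.5] M [-0.07  0.19 -0.01] w 0.0186 q7 1.53
per row mm 11.2 deg 5.71
[[0.0, 0.0, 0.0635, 0.0006, -0.0186, 0.0, 1.0], [0.0, 0.0, 0.0635, -0.0013, -0.0185, 0.0, 1.0], [0.0, 0.0, 0.0635, -0.0031, -0.0183, 0.0, 1.0], [0.0, 0.0, 0.0635, -0.0049, -0.0179, 0.0, 1.0], [0.0, 0.0, 0.0635, -0.0067, -0.0174, 0.0, 1.0], [0.0, 0.0, 0.0635, -0.0084, -0.0166, 0.0, 1.0], [0.0, 0.0, 0.0635, -0.01, -0.0157, 0.0, 1.0], [0.0, 0.0, 0.0635, -0.0115, -0.0146, 0.0, 1.0], [0.0, 0.0, 0.0635, -0.0129, -0.0134, 0.0, 1.0], [0.0, 0.0, 0.0635, -0.0142, -0.012, 0.0, 1.0], [0.0, 0.0, 0.0635, -0.0153, -0.0106, 0.0, 1.0], [0.0, 0.0, 0.0635, -0.0163, -0.009, 0.0, 1.0], [0.0, 0.0, 0.0635, -0.0171, -0.0073, 0.0, 1.0], [0.0, 0.0, 0.0635, -0.0177, -0.0056, 0.0, 1.0], [0.0, 0.0, 0.0635, -0.0182, -0.0038, 0.0, 1.0], [0.0, 0.0, 0.0635, -0.0185, -0.002, 0.0, 1.0]]
```

Call:
servo_tool(moves=[[0,0,0.0635,0.0005,-0.0185,0,1],[0,0,0.0635,-0.0015,-0.0185,0,1],[0,0,0.0635,-0.003,-0.018,0,1],[0,0,0.0635,-0.005,-0.018,0,1],[0,0,0.0635,-0.0065,-0.0175,0,1],[0,0,0.0635,-0.0085,-0.0165,0,1],[0,0,0.0635,-0.01,-0.0155,0,1],[0,0,0,0,0,0,1]])

```text
time: 7.65
tcp_pos: [0.5042, 0.0649, 0.0385]
orientation: [-0.001, 0.086, 0.996, 0.001]
force: [0.2, 0.3, -1.6]
width: 0.0185
```

```bash
cat > cupm.py <<'E'
from h import *
from plan import st
np.set_printoptions(precision=4,suppress=True)
def lugs(n,clear=None):
    p=cam(n); s=r.sense(); w,x,y,z=s['orientation']; M=Ro.from_quat([x,y,z,w]).as_matrix()
    hsv=cv2.cvtColor(p['img'],cv2.COLOR_RGB2HSV).astype(int);H,S,V=[hsv[...,i] for i in range(3)]
    k,l,stt,c=cv2.connectedComponentsWithStats(((H>15)&(H<35)&(S>120)&(V>60)).astype(np.uint8))
    for i in range(1,k):
        if stt[i,4]>5:
            P=reg(p,l==i)
            if not len(P): continue
            m=np.median(P,0)
            if np.linalg.norm(m[:2]-s['tcp_pos'][:2])>.25: continue
            a=onz(p,c[i],s['tcp_pos'][2]-.019+.0765-.038+.019*0+.019)[0] if 0 else onz(p,c[i],m[2])[0]
            print(n,c[i].round(),stt[i,4],'world',a,'tool',M.T@(a-s['tcp_pos']))
    return p
if __name__=='__main__':
    st(); save(lugs('wrist'),'wr2'); lugs('top')
E
python3 cupm.py; python3 plan.py .5545 -.0207 .036 120 9 1
```

```text
t 7.65 pos [0.5042 0.0649 0.0385] yaw 170.18 tilt(zx,zy) [-0.0012  0.0011] F [ 0.2  0.3 -1.6] M [0.06 0.22 0.06] w 0.0185 q7 1.23
wrist [311. 253.] 7 world [0.4758 0.0666 0.0495] tool [ 0.0277 -0.0038 -0.011 ]
wrist [321. 253.] 7 world [0.4764 0.0704 0.0496] tool [ 0.0278  0.0001 -0.0111]
wrist [318. 279.] 1136 world [0.4791 0.0688 0.0674] tool [ 0.0249 -0.001  -0.0289]
top [322. 172.] 13 world [0.6525 0.0761 0.0931] tool [-0.145   0.0348 -0.0548]
top [354. 178.] 12 world [0.6403 0.0052 0.0937] tool [-0.1449 -0.037  -0.0556]
top [333. 203.] 13 world [0.5852 0.0514 0.0958] tool [-0.0828 -0.0008 -0.0576]
t 7.75 pos [0.5035 0.0662 0.0385] yaw 170.34 tilt(zx,zy) [-0.002  0.002] F [-0.9  0.1 -2.1] M [0.02 0.17 0.05] w 0.0184 q7 1.23
per row mm 11.2 deg 5.59
[[0.0, -0.0002, 0.0621, -0.012, -0.0143, 0.0004, 1.0], [0.0, -0.0002, 0.0621, -0.0133, -0.013, 0.0004, 1.0], [0.0, -0.0002, 0.0621, -0.0145, -0.0117, 0.0004, 1.0], [0.0, -0.0002, 0.0621, -0.0156, -0.0102, 0.0004, 1.0], [0.0, -0.0002, 0.0621, -0.0165, -0.0086, 0.0004, 1.0], [0.0, -0.0002, 0.0621, -0.0173, -0.007, 0.0004, 1.0], [0.0, -0.0002, 0.0621, -0.0179, -0.0053, 0.0004, 1.0], [0.0, -0.0002, 0.0621, -0.0183, -0.0035, 0.0004, 1.0], [0.0, -0.0002, 0.0621, -0.0186, -0.0017, 0.0005, 1.0]]
```

View pics/wr2.png

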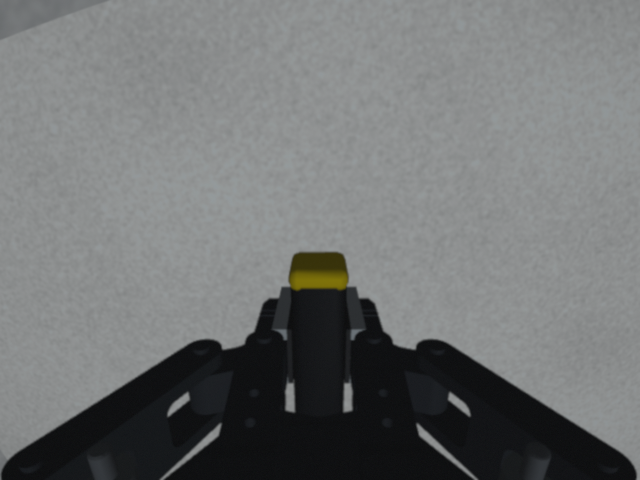

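```bash
cat > tilt.py <<'E'
from h import *
from plan import st
np.set_printoptions(precision=4,suppress=True)
st(); A={}
for _ in range(5):
    p=cam('top'); s=r.sense()
    hsv=cv2.cvtColor(p['img'],cv2.COLOR_RGB2HSV).astype(int);H,S,V=[hsv[...,i] for i in range(3)]
    k,l,stt,c=cv2.connectedComponentsWithStats(((H>15)&(H<35)&(S>120)&(V>60)).astype(np.uint8))
    for i in range(1,k):
        if stt[i,4]>5:
            P=reg(p,l==i)
            if len(P) and np.linalg.norm(np.median(P,0)[:2]-s['tcp_pos'][:2])<.25: A.setdefault(tuple((c[i]/8).round().astype(int)),[]).append(np.r_[np.median(P,0),onz(p,c[i],.0765+.019)[0]])
for k,v in A.items(): print(k,len(v),np.mean(v,0),np.std(v,0)[:3])
sc=cam('scene')
for n in('scene','top'):
    q=sc if n=='scene' else p
    for o in r.outline_of(q,'cup')[:3]:
        P=reg(q,o['region']); print(n,o['conf'],o['pixel'],len(P),np.median(P,0))
    for o in r.landmark_of(q,'cup_rim')[:2]: print(n,o['conf'],onz(q,o['pixel'],.104))
# handle top slope from top cam
ys,xs=np.mgrid[150:260,300:380]; P=pts(p,np.c_[xs.ravel(),ys.ravel()]); np.save('P.npy',P)
im=cv2.resize(sc['img'][200:330,230:430],(800,520),interpolation=2); cv2.imwrite('pics/sc2.png',im[:,:,::-1])
E
python3 tilt.py
```

```text
t 7.75 pos [0.5035 0.0662 0.0385] yaw 170.34 tilt(zx,zy) [-0.002  0.002] F [-0.9  0.1 -2.1] M [0.02 0.17 0.05] w 0.0184 q7 1.23
(np.int64(40), np.int64(22)) 5 [0.6525 0.0772 0.094  0.6519 0.0774 0.0955] [0.0004 0.0004 0.0004]
(np.int64(44), np.int64(22)) 5 [0.6402 0.0064 0.0948 0.64   0.0067 0.0955] [0.0002 0.0001 0.0012]
(np.int64(42), np.int64(25)) 5 [0.5853 0.0523 0.0947 0.5849 0.0522 0.0955] [0.0002 0.     0.0004]
scene 0.78 [304.7, 301.2] 2307 [0.6356 0.0498 0.07  ]
scene 0.69 [362.9, 170.3] 2563 [0.25   0.2664 0.0793]
scene 0.69 [406.8, 354.2] 776 [0.7493 0.2265 0.0385]
scene 0.74 [[0.6348 0.0417 0.104 ]]
scene 0.55 [[0.1981 0.2742 0.104 ]]
top 0.7 [227.7, 384.1] 3587 [0.1897 0.2885 0.0666]
top 0.58 [339.1, 186.4] 1097 [0.6314 0.0439 0.0325]
top 0.91 [[0.2103 0.2707 0.104 ]]
top 0.63 [[0.6314 0.0507 0.104 ]]
```

View pics/sc2.png

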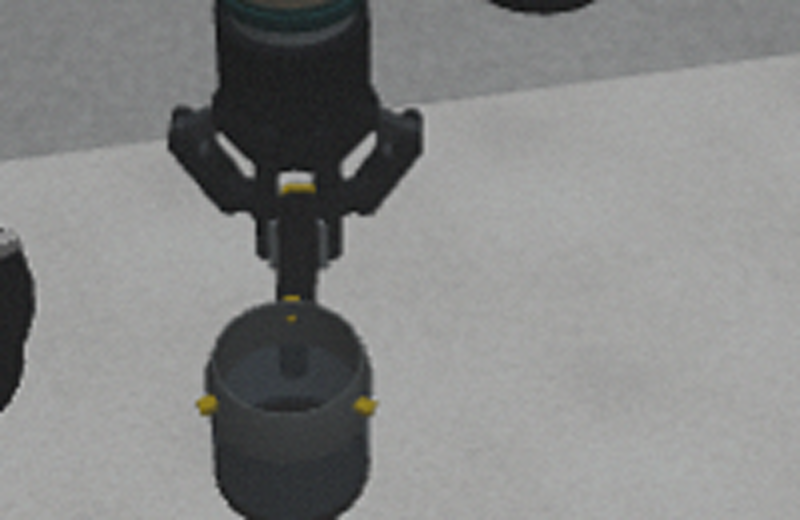

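```bash
cat > c.py <<'E'
from h import *
from scipy.optimize import least_squares
np.set_printoptions(precision=4,suppress=True)
s=cam('scene'); t=cam('top')
def fit(q,R,g):
    f=least_squares(lambda c:np.hypot(q[:,0]-c[0],q[:,1]-c[1])-R,g,loss='soft_l1',f_scale=.001); return f.x,np.median(abs(f.fun)),len(q)
def cyl(p,lo,hi,R,g):
    P=reg(p,np.ones((480,640),bool)); q=P[(P[:,2]>lo)&(P[:,2]<hi)]; q=q[abs(np.hypot(*(q[:,:2]-g).T)-R)<.01]; return fit(q,R,g)
print('cup scene',cyl(s,.04,.085,.0395,[.6256,.0454]))
print('collar scene',cyl(s,.118,.148,.055,[.618,-.130]),'barrel',cyl(s,.2,.265,.046,[.618,-.130]))
# top: flange outline
g=cv2.cvtColor(t['img'],cv2.COLOR_RGB2GRAY)
P=reg(t,np.ones((480,640),bool))
for z0,z1 in [(.148,.153),(.150,.158),(.153,.168)]:
    q=P[(P[:,2]>z0)&(P[:,2]<z1)&(np.hypot(P[:,0]-.617,P[:,1]+.129)<.075)]; rr=np.hypot(q[:,0]-.617,q[:,1]+.129); print(z0,len(q),np.percentile(rr,[5,50,95,100]))
hsv=cv2.cvtColor(t['img'],cv2.COLOR_RGB2HSV).astype(int)
for z in(.155,.160,.165): print(z,'green',onz(t,[420,209.8],z)[0],'white',onz(t,[399.4,195.4],z)[0])
# boundary of dark flange in top, left/bottom side, circle fit
m=(g<60).astype(np.uint8); cs,_=cv2.findContours(m[140:230,370:450],cv2.RETR_EXTERNAL,cv2.CHAIN_APPROX_NONE)
c=max(cs,key=len)[:,0]+[370,140]; w=onz(t,c,.155); th=np.arctan2(w[:,1]+.129,w[:,0]-.617)
k=(th>1.2)|(th<-2.6); k&=abs(np.hypot(w[:,0]-.617,w[:,1]+.129)-.062)<.012
f=least_squares(lambda x:np.hypot(w[k,0]-x[0],w[k,1]-x[1])-x[2],[.617,-.129,.062],loss='soft_l1',f_scale=.001); print('flange top',f.x,k.sum(),np.median(abs(f.fun)))
E
python3 c.py; python3 plan.py .5545 -.0207 .036 120 9 1|tail -2|head -1
```

```text
cup scene (array([0.6287, 0.0448]), np.float64(0.0027919022995985393), 983)
collar scene (array([ 0.6187, -0.1305]), np.float64(0.0004672375926266688), 478) barrel (array([ 0.6187, -0.1305]), np.float64(0.000607407731899462), 1315)
0.148 29 [0.0385 0.0599 0.0635 0.0654]
0.15 453 [0.0404 0.0547 0.0631 0.0656]
0.153 999 [0.0408 0.0546 0.0633 0.0749]
0.155 green [ 0.5634 -0.1273  0.155 ] white [ 0.5935 -0.0845  0.155 ]
0.16 green [ 0.5628 -0.1264  0.16  ] white [ 0.5928 -0.0838  0.16  ]
0.165 green [ 0.5622 -0.1256  0.165 ] white [ 0.5921 -0.0831  0.165 ]
flange top [ 0.6175 -0.1302  0.0624] 83 0.0008904481634369327
per row mm 11.1 deg 5.58
```

Call:
servo_tool(moves=[[0,0,0.062,-0.012,-0.0145,0.0005,1],[0,0,0.062,-0.0135,-0.013,0.0005,1],[0,0,0.062,-0.0145,-0.0115,0.0005,1],[0,0,0.062,-0.0155,-0.01,0.0005,1],[0,0,0.062,-0.0165,-0.0085,0.0005,1],[0,0,0.062,-0.0175,-0.007,0.0005,1],[0,0,0.055,-0.0165,-0.005,0.0005,1],[0,0,0,0,0,0,1]])

```text
time: 9.35
tcp_pos: [0.5437, -0.0025, 0.0361]
orientation: [-0.001, 0.417, 0.909, 0.001]
force: [-0.6, -0.1, -1.7]
width: 0.0182
```

```bash
python3 plan.py .5545 -.0207 .036 120 2 1; python3 c.py|head -2
```

```text
t 9.35 pos [ 0.5437 -0.0025  0.0361] yaw 130.67 tilt(zx,zy) [-0.0013  0.0027] F [-0.6 -0.1 -1.7] M [ 0.1   0.11 -0.06] w 0.0182 q7 0.91
per row mm 10.6 deg 5.34
[[0.0002, -0.001, 0.0593, -0.0173, -0.0031, 0.0, 1.0], [0.0002, -0.001, 0.0593, -0.0176, -0.0014, 0.0001, 1.0]]
cup scene (array([0.6256, 0.0454]), np.float64(nan), 0)
collar scene (array([ 0.6187, -0.1305]), np.float64(0.0005153419203903636), 471) barrel (array([ 0.6188, -0.1305]), np.float64(0.0005986479552986534), 1323)
  return _methods._mean(a, axis=axis, dtype=dtype,
  ret = ret.dtype.type(ret / rcount)
```

```bash
python3 plan.py .5259 -.0474 .036 138 4 1
```

```text
t 9.45 pos [ 0.543  -0.0013  0.036 ] yaw 130.80 tilt(zx,zy) [-0.0024  0.0038] F [-0.1  1.6 -1.6] M [0.16 0.07 0.06] w 0.0179 q7 0.91
per row mm 12.3 deg 1.80
[[0.0002, -0.0007, -0.02, -0.0099, -0.018, -0.0001, 1.0], [0.0002, -0.0007, -0.02, -0.0093, -0.0183, -0.0, 1.0], [0.0002, -0.0007, -0.02, -0.0087, -0.0186, -0.0, 1.0], [0.0002, -0.0007, -0.02, -0.0081, -0.0188, -0.0, 1.0]]
```

Call:
servo_tool(moves=[[0,-0.0005,-0.02,-0.01,-0.018,0,1],[0,-0.0005,-0.02,-0.0095,-0.0185,0,1],[0,-0.0005,-0.02,-0.0085,-0.0185,0,1],[0,-0.0005,-0.02,-0.008,-0.0185,0,1],[0,0,0,0,0,0,1]])

```text
time: 10.07
tcp_pos: [0.5242, -0.0439, 0.0358]
orientation: [-0.002, 0.351, 0.936, 0.002]
force: [0.2, 0.8, -3.0]
width: 0.0183
```

```bash
python3 plan.py .5259 -.0474 .054 138 3 1
```

```text
t 10.07 pos [ 0.5242 -0.0439  0.0358] yaw 138.92 tilt(zx,zy) [-0.0019  0.0049] F [ 0.2  0.8 -3. ] M [0.17 0.12 0.01] w 0.0183 q7 1.07
per row mm 6.2 deg 0.32
[[0.0005, -0.001, 0.0034, -0.0019, -0.0008, -0.0101, 1.0], [0.0005, -0.001, 0.0034, -0.002, -0.0008, -0.0101, 1.0], [0.0005, -0.001, 0.0034, -0.002, -0.0008, -0.0101, 1.0]]
```

Call:
servo_tool(moves=[[0.0015,-0.003,0.01,-0.006,-0.0025,0,1],[0,0,0,0,0,-0.01,1],[0,0,0,0,0,-0.01,1],[0,0,0,0,0,-0.01,1],[0,0,0,0,0,0,1]])

```text
time: 10.7
tcp_pos: [0.527, -0.0447, 0.0555]
orientation: [0.001, 0.357, 0.934, 0.001]
force: [0.7, 0.0, -1.8]
width: 0.0181
```

```bash
python3 plan.py .5259 -.0474 .057 138 1 1
```

```text
t 10.70 pos [ 0.527  -0.0447  0.0555] yaw 138.16 tilt(zx,zy) [0.0015 0.0012] F [ 0.7  0.  -1.8] M [ 0.17  0.14 -0.  ] w 0.0181 q7 1.05
per row mm 3.3 deg 0.19
[[0.0012, 0.0002, 0.0018, -0.0017, -0.0046, -0.0025, 1.0]]
```

Call:
servo_tool(moves=[[0.001,0,0.002,-0.0015,-0.0045,-0.001,1],[0,0,0,0,0,0,1]])

```text
time: 10.95
tcp_pos: [0.5257, -0.0474, 0.0561]
orientation: [0.0, 0.359, 0.933, -0.0]
force: [-0.4, -0.4, -1.5]
width: 0.0181
```

Call:
servo_tool(moves=[[0,0,0,0,0,-0.003,1],[0,0,0,0,0,-0.002,1]])

```text
time: 11.2
tcp_pos: [0.5254, -0.0475, 0.059]
orientation: [-0.0, 0.359, 0.933, -0.0]
force: [0.0, 0.7, -2.6]
width: 0.018
```

```bash
python3 plan.py .5259 -.0474 .06 138 1 1
```

```text
t 11.20 pos [ 0.5254 -0.0475  0.059 ] yaw 137.95 tilt(zx,zy) [-0.0004 -0.    ] F [ 0.   0.7 -2.6] M [0.12 0.15 0.  ] w 0.0180 q7 1.05
per row mm 1.2 deg 0.06
[[-0.0002, -0.0002, -0.0006, -0.0005, 0.0007, -0.0017, 1.0]]
```

Call:
servo_tool(moves=[[0,0,0,0,0.0005,-0.002,1]])

```text
time: 11.32
tcp_pos: [0.5255, -0.0473, 0.0602]
orientation: [-0.0, 0.359, 0.933, -0.0]
force: [0.7, -0.2, -1.6]
width: 0.0182
```

Call:
servo_tool(moves=[[0,0,0,0,0,-0.002,1]])

```text
time: 11.45
tcp_pos: [0.5254, -0.0471, 0.0613]
orientation: [-0.001, 0.359, 0.933, -0.0]
force: [0.2, 0.9, -6.0]
width: 0.0184
```

Call:
servo_tool(moves=[[0,0,0,0,0,-0.002,1]])

```text
time: 11.58
tcp_pos: [0.525, -0.047, 0.0621]
orientation: [-0.001, 0.359, 0.933, -0.0]
force: [1.7, -1.9, -9.6]
width: 0.0183
```

Call:
servo_tool(moves=[[0,0,0,0,0,-0.002,1]])

```text
time: 11.7
tcp_pos: [0.5247, -0.0469, 0.0627]
orientation: [-0.001, 0.358, 0.934, -0.0]
force: [2.6, -0.6, -12.7]
width: 0.0182
```

```bash
python3 plan.py
```

```text
t 11.70 pos [ 0.5247 -0.0469  0.0627] yaw 137.99 tilt(zx,zy) [-0.0031  0.0003] F [  2.6  -0.6 -12.7] M [0.52 0.25 0.15] w 0.0182 q7 1.05
```

Call:
servo_tool(moves=[[0,0,0.022,0,0.0072,0,1],[0,0,0.022,0,0.0072,-0.001,1]])

```text
time: 11.95
tcp_pos: [0.5294, -0.0421, 0.0624]
orientation: [-0.003, 0.394, 0.919, -0.002]
force: [-0.0, -4.4, -10.5]
width: 0.0182
```

```bash
cat > ax.py <<'E'
from h import *
s=r.sense(); w,x,y,z=s['orientation']; M=Ro.from_quat([x,y,z,w]).as_matrix(); th=np.arctan2(M[1,0],M[0,0])
c=np.array(s['tcp_pos'])-.1239*M[:,0]
print('t %.2f th %.2f z %.4f centre err mm tool xy %s tilt xy %s F tool %s M %s'%(s['time'],np.degrees(th),s['tcp_pos'][2],np.round(1e3*M[:,:2].T@(c-np.r_[.618,-.1303,c[2]]),2),np.round(M[2,:2],4),np.round(M.T@s['force'],1),np.round(s['moment'],2)))
E
python3 ax.py
```

```text
t 11.95 th 133.59 z 0.0624 centre err mm tool xy [ 1.07 -3.41] tilt xy [ 0.0035 -0.0052] F tool [-3.2 -3.  10.5] M [-0.06  0.68 -0.17]
```

Call:
servo_tool(moves=[[0.003,0.002,0,-0.0015,0.006,0,1],[0,0,0.02,0,0.0085,-0.001,1]])

```text
time: 12.2
tcp_pos: [0.5351, -0.0366, 0.063]
orientation: [-0.006, 0.41, 0.912, -0.004]
force: [0.5, 0.1, -1.4]
width: 0.0184
```

```bash
python3 ax.py
```

```text
t 12.20 th 131.58 z 0.0630 centre err mm tool xy [1.21 0.21] tilt xy [ 0.0086 -0.0126] F tool [-0.3  0.5  1.4] M [ 0.12  0.13 -0.03]
```

```bash
cat > go.py <<'E'
import sys; from plan import *
th,z,n=map(float,sys.argv[1:4]); a=np.radians(th)
plan([.618+.1239*np.cos(a),-.1303+.1239*np.sin(a),z],th,int(n),1)
E
python3 go.py 131.5 .063 1
```

```text
per row mm 1.2 deg 0.88
[[-0.008, -0.0055, 0.001, -0.002, -0.0001, -0.0001, 1.0]]
```

Call:
servo_tool(moves=[[-0.008,-0.0055,0,-0.002,0,0,1],[0,0,0,0,0,-0.003,1]])

```text
time: 12.45
tcp_pos: [0.5363, -0.0354, 0.0655]
orientation: [0.0, 0.409, 0.912, 0.001]
force: [-2.5, 0.3, -3.2]
width: 0.018
```

```bash
python3 ax.py
```

```text
t 12.45 th 131.65 z 0.0655 centre err mm tool xy [1.34 2.06] tilt xy [0.0005 0.0024] F tool [ 1.9 -1.7  3.2] M [ 0.37  0.69 -0.31]
```

Call:
servo_tool(moves=[[0,0,0,-0.001,-0.002,-0.0025,1],[0,0,0,0,0,-0.0025,1]])

```text
time: 12.7
tcp_pos: [0.5361, -0.036, 0.0693]
orientation: [0.001, 0.409, 0.913, 0.002]
force: [-1.9, 0.5, -2.0]
width: 0.0184
```

```bash
python3 ax.py
```

```text
t 12.70 th 131.71 z 0.0693 centre err mm tool xy [0.99 1.63] tilt xy [0.0003 0.0039] F tool [ 1.7 -1.1  2. ] M [ 0.25  0.37 -0.13]
```

Call:
servo_tool(moves=[[0,0,0,-0.0005,-0.001,-0.0025,1],[-0.002,0,0,0,0,-0.0025,1]])

```text
time: 12.95
tcp_pos: [0.5368, -0.0365, 0.0728]
orientation: [0.002, 0.408, 0.913, 0.004]
force: [-0.9, 1.0, -4.3]
width: 0.0184
```

```bash
python3 ax.py
```

```text
t 12.95 th 131.80 z 0.0728 centre err mm tool xy [0.14 1.98] tilt xy [-0.001   0.0084] F tool [ 1.3 -0.   4.3] M [0.53 0.53 0.07]
```

Call:
servo_tool(moves=[[0.005,0,-0.02,0,-0.0075,-0.001,1],[0,0,-0.028,0,-0.009,-0.0005,1],[0,0,-0.028,0,-0.009,-0.0005,1]])

```text
time: 13.32
tcp_pos: [0.5256, -0.048, 0.0737]
orientation: [0.001, 0.349, 0.937, -0.0]
force: [0.9, 0.4, -5.0]
width: 0.018
```

```bash
python3 ax.py
```

```text
t 13.32 th 139.10 z 0.0737 centre err mm tool xy [-0.15  1.69] tilt xy [-0.0019 -0.0002] F tool [-0.4  0.9  5. ] M [ 0.34  0.4  -0.07]
```

Call:
servo_tool(moves=[[0,0.001,-0.028,0,-0.009,-0.001,1],[0,0,-0.028,0,-0.009,-0.001,1],[0,0,-0.028,0,-0.009,-0.0008,1],[0,0,-0.028,0,-0.009,-0.0008,1]])

```text
time: 13.82
tcp_pos: [0.5115, -0.0666, 0.0756]
orientation: [0.0, 0.259, 0.966, -0.0]
force: [0.7, 0.6, -6.1]
width: 0.0183
```

```bash
python3 ax.py
```

```text
t 13.82 th 149.97 z 0.0756 centre err mm tool xy [0.15 1.88] tilt xy [-0.0001 -0.0001] F tool [-0.3  0.9  6.1] M [0.38 0.43 0.05]
```

Call:
servo_tool(moves=[[0,0,-0.028,0,-0.009,-0.0005,1],[0,0,-0.028,0,-0.009,-0.0005,1],[0,0,-0.028,0,-0.009,-0.0005,1],[0,0,-0.028,0,-0.009,-0.0005,1],[0,0,-0.028,0,-0.009,-0.0005,1]])

```text
time: 14.45
tcp_pos: [0.4992, -0.093, 0.0768]
orientation: [0.0, 0.143, 0.99, 0.0]
force: [-0.2, 1.6, -4.9]
width: 0.0181
```

```bash
python3 ax.py
```

```text
t 14.45 th 163.54 z 0.0768 centre err mm tool xy [0.6  2.13] tilt xy [-0.0006  0.0002] F tool [0.7 1.4 4.9] M [ 0.23  0.33 -0.09]
```

Call:
servo_tool(moves=[[0,0,-0.028,-0.0005,-0.009,-0.0006,1],[0,0,-0.028,-0.0005,-0.009,-0.0006,1],[0,0,-0.028,0,-0.009,-0.0005,1],[0,0,-0.028,0,-0.009,-0.0005,1],[0,0,-0.028,0,-0.009,-0.0005,1]])

```text
time: 15.08
tcp_pos: [0.494, -0.1218, 0.0784]
orientation: [0.001, 0.026, 1.0, -0.0]
force: [1.0, 0.6, -6.6]
width: 0.0186
```

```bash
python3 ax.py
```

```text
t 15.07 th 177.02 z 0.0784 centre err mm tool xy [0.41 2.03] tilt xy [-0.0024 -0.    ] F tool [-0.9  0.6  6.6] M [ 0.24  0.26 -0.11]
```

Call:
servo_tool(moves=[[0,0.0015,-0.028,0,-0.009,-0.0003,1],[0,0,-0.028,0,-0.009,-0.0003,1],[0,0,-0.022,0,-0.007,-0.0003,1]])

```text
time: 15.45
tcp_pos: [0.4943, -0.1383, 0.0792]
orientation: [0.001, -0.039, 0.999, -0.0]
force: [0.9, 1.5, -5.5]
width: 0.0184
```

```bash
python3 ax.py
```

```text
t 15.45 th -175.50 z 0.0792 centre err mm tool xy [0.07 1.77] tilt xy [-0.0026 -0.0006] F tool [-1.   1.4  5.5] M [ 0.25  0.26 -0.06]
```

Call:
servo_tool(moves=[[0,0,-0.015,0,-0.005,-0.0002,1]])

```text
time: 15.58
tcp_pos: [0.4944, -0.1415, 0.0793]
orientation: [0.001, -0.052, 0.999, -0.0]
force: [0.8, 1.1, -6.0]
width: 0.0183
```

Call:
servo_tool(moves=[[0,0,-0.015,0,-0.005,-0.0002,1]])

```text
time: 15.7
tcp_pos: [0.4941, -0.1448, 0.0792]
orientation: [0.001, -0.064, 0.998, -0.0]
force: [0.8, 2.2, -5.0]
width: 0.0183
```

```bash
python3 ax.py
```

```text
t 15.70 th -172.66 z 0.0792 centre err mm tool xy [0.8  1.48] tilt xy [-0.0016 -0.0003] F tool [-1.1  2.1  5. ] M [ 0.32  0.48 -0.26]
```

Call:
servo_tool(moves=[[0,0,-0.012,-0.001,-0.004,0,1]])

```text
time: 15.82
tcp_pos: [0.4943, -0.1466, 0.0791]
orientation: [0.0, -0.073, 0.997, 0.0]
force: [-0.8, 4.9, -4.3]
width: 0.0185
```

Call:
servo_tool(moves=[[0,0,-0.012,0,-0.004,0,1]])

```text
time: 15.95
tcp_pos: [0.4945, -0.1479, 0.079]
orientation: [0.0, -0.082, 0.997, 0.001]
force: [-0.0, 6.8, -3.0]
width: 0.0184
```

```bash
python3 ax.py
```

```text
t 15.95 th -170.64 z 0.0790 centre err mm tool xy [0.8  2.75] tilt xy [-0.0004  0.0029] F tool [-1.1  6.7  3. ] M [ 1.15  0.31 -1.53]
```

Call:
servo_tool(moves=[[0,0,-0.003,0,-0.004,0,1]])

```text
time: 16.08
tcp_pos: [0.4946, -0.1483, 0.0789]
orientation: [-0.0, -0.083, 0.997, 0.003]
force: [-1.5, 8.5, -3.2]
width: 0.0182
```

Call:
servo_tool(moves=[[0,0,0,0,-0.004,0,1]])

```text
time: 16.2
tcp_pos: [0.4946, -0.1482, 0.0788]
orientation: [-0.001, -0.082, 0.997, 0.005]
force: [-1.6, 8.6, -2.9]
width: 0.0183
```

```bash
python3 ax.py; python3 - <<'E'
from h import *
s=cam('scene'); t=cam('top')
im=np.hstack([cv2.resize(t['img'][140:270,370:460],(415,600),interpolation=2),cv2.resize(s['img'][190:330,140:230],(385,600),interpolation=2)])
cv2.imwrite('pics/lock.png',im[:,:,::-1])
E
```

```text
t 16.20 th -170.61 z 0.0788 centre err mm tool xy [0.8  2.51] tilt xy [0.0004 0.0096] F tool [0.2 8.7 3. ] M [ 1.26  0.39 -1.24]
```

View pics/lock.png

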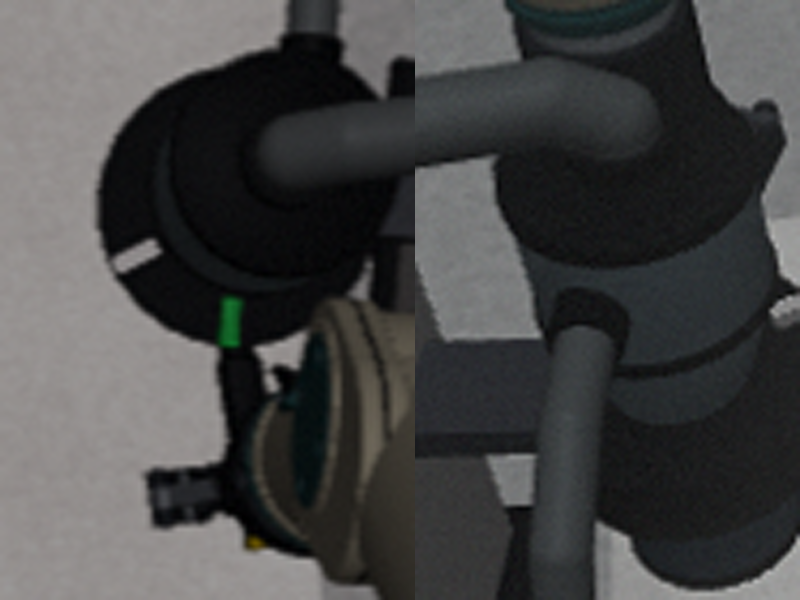

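Call:
servo_tool(moves=[[0.005,0,-0.004,0,-0.006,0,1]])

```text
time: 16.42
tcp_pos: [0.4946, -0.1487, 0.0788]
orientation: [-0.001, -0.084, 0.996, 0.003]
force: [-2.6, 11.4, -1.2]
width: 0.0181
```

Call:
servo_tool(moves=[[0.003,0,-0.004,0,-0.004,0,1]])

```text
time: 16.55
tcp_pos: [0.4946, -0.1486, 0.0788]
orientation: [-0.001, -0.086, 0.996, 0.002]
force: [-1.6, 7.8, -1.3]
width: 0.018
```

Call:
servo_tool(moves=[[0,0,0,0,0,0.0008,1],[0,0,0,0,0,0,1]])

```text
time: 16.8
tcp_pos: [0.4945, -0.1481, 0.0788]
orientation: [-0.001, -0.083, 0.997, 0.003]
force: [-1.1, 3.0, -2.8]
width: 0.0184
```

```bash
python3 ax.py
```

```text
t 16.80 th -170.52 z 0.0788 centre err mm tool xy [0.81 2.74] tilt xy [0.0007 0.0059] F tool [0.6 3.1 2.8] M [ 0.48  0.3  -1.4 ]
```

Firm at the end stop: the force reached 11 N with no advance, and the turn is about 57.7° from the slot. Releasing now.

Call:
servo_tool(moves=[[0,0,0,0,0,0,0.7],[0,0,0,0,0,0,0.5],[0,0,0,0,0,0,0.4],[0,0,0,0,0,0,0.4],[0,0,0,0,0,0,0.4]])

```text
time: 17.42
tcp_pos: [0.4979, -0.1511, 0.0803]
orientation: [0.003, -0.087, 0.996, -0.0]
force: [0.4, -0.1, 0.6]
width: 0.0513
```

```bash
python3 ax.py; python3 - <<'E'
from h import *
np.set_printoptions(precision=4,suppress=True)
print(r.sense()['width'])
p=cam('wrist'); save(p,'wr3')
E
```

```text
t 17.43 th -170.04 z 0.0803 centre err mm tool xy [-2.05  0.26] tilt xy [-0.0054 -0.0005] F tool [-0.3 -0.2 -0.6] M [ 0.06 -0.03  0.  ]
0.05128466257674783
```

View pics/wr3.png

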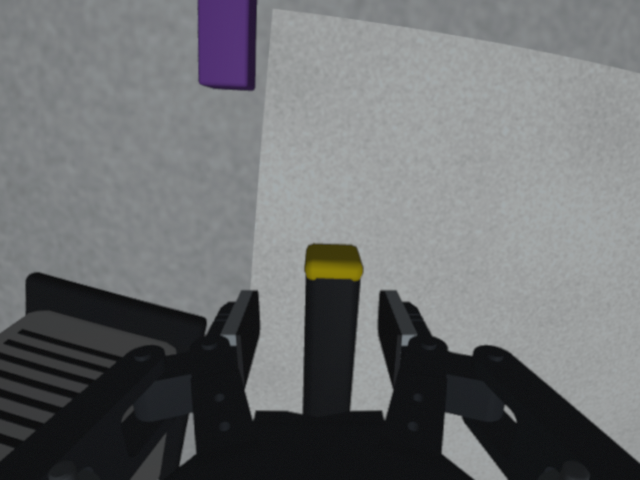

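Call:
servo_tool(moves=[[0,0,0,0.002,0,-0.02,0.4],[0,0,0,0.002,0,-0.04,0.4],[0,0,0,0.01,0,-0.05,0.4],[0,0,0,0.02,0,-0.05,0.4],[0,0,0,0.05,0.03,-0.03,0.4],[0,0,0,0.05,0.05,0,0.4],[0,0,0,0,0.08,0,0.4],[0,0,0,0,0,0,0.4]])

```text
time: 18.48
tcp_pos: [0.3993, -0.0695, 0.2026]
orientation: [0.006, -0.087, 0.996, -0.002]
force: [0.4, -0.3, -0.5]
width: 0.0512
```

```bash
cat > f.py <<'E'
from h import *
from plan import st
from scipy.optimize import least_squares
np.set_printoptions(precision=4,suppress=True)
st(); t=cam('top'); s=cam('scene')
hsv=cv2.cvtColor(t['img'],cv2.COLOR_RGB2HSV).astype(int);H,S,V=[hsv[...,i] for i in range(3)]
k,l,q,c=cv2.connectedComponentsWithStats(((H>15)&(H<35)&(S>120)&(V>60)).astype(np.uint8))
for i in range(1,k):
    if q[i,4]>5 and 370<c[i][0]<460: P=reg(t,l==i); print('tip',c[i].round(1),np.median(P,0))
# handle top profile: height vs distance
P=np.vstack([reg(cam('top'),np.ones((480,640),bool)) for _ in range(3)])
a=np.radians(188.9); d=P[:,:2]-[.618,-.1303]; u=d@[np.cos(a),np.sin(a)]; v=d@[-np.sin(a),np.cos(a)]
m=(u>.07)&(u<.15)&(abs(v)<.02)&(P[:,2]>.08)&(P[:,2]<.13); print(m.sum())
if m.sum()>10:
    A=np.c_[u[m],np.ones(m.sum())]; f=np.linalg.lstsq(A,P[m,2],rcond=None)[0]; print('slope',f,'z at 125',f@[.125,1],'v mean',[round(v[m&(abs(u-x)<.012)].mean(),4) for x in(.085,.105,.125,.142)])
P=reg(s,np.ones((480,640),bool)); R=np.hypot(P[:,0]-.618,P[:,1]+.1303); m=(R<.048)&(R>.03)&(P[:,2]>.05)&(P[:,2]<.112); print('cup wall',m.sum(),P[m].min(0) if m.sum() else '')
if m.sum()>30:
    w=P[m&(P[:,2]>.065)&(P[:,2]<.105)]; f=least_squares(lambda c:np.hypot(w[:,0]-c[0],w[:,1]-c[1])-.0395,[.618,-.1303],loss='soft_l1',f_scale=.001); print(f.x,len(w))
im=cv2.resize(s['img'][190:340,130:280],(600,600),interpolation=2); cv2.imwrite('pics/fin.png',im[:,:,::-1])
E
python3 f.py
```

```text
t 18.48 pos [ 0.3993 -0.0695  0.2026] yaw -170.06 tilt(zx,zy) [ 0.0119 -0.0021] F [ 0.4 -0.3 -0.5] M [-0.06 -0.03 -0.  ] w 0.0512 q7 1.70
tip [427.  256.6] [ 0.4671 -0.1489  0.1082]
1152
slope [0.0062 0.105 ] z at 125 0.10572389493317683 v mean [np.float64(-0.0025), np.float64(-0.0028), np.float64(-0.0032), np.float64(-0.0034)]
cup wall 470 [ 0.6124 -0.1667  0.0585]
[ 0.6176 -0.1306] 417
```

View pics/fin.png

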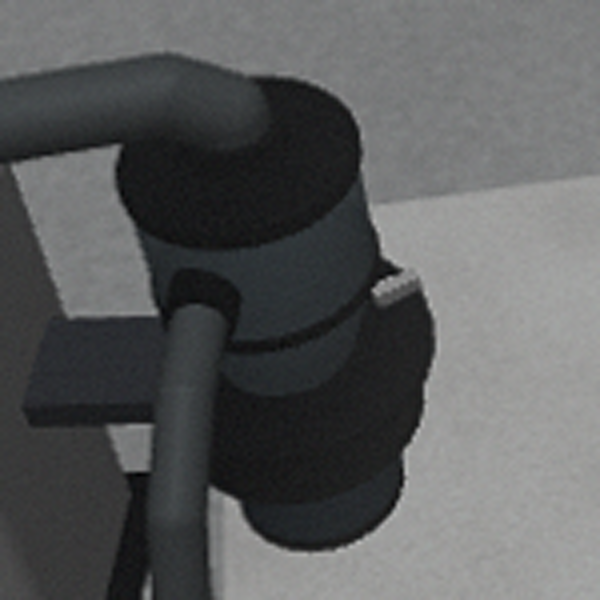

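```bash
python3 - <<'E'
from h import *
a=np.radians(188.); P=np.vstack([reg(cam('top'),np.ones((480,640),bool)) for _ in range(4)])
d=P[:,:2]-[.618,-.1303]; u=d@[np.cos(a),np.sin(a)]; v=d@[-np.sin(a),np.cos(a)]
for x in(.08,.095,.11,.125,.14):
    m=(abs(u-x)<.008)&(abs(v+.0015)<.006); print(x,m.sum(),np.percentile(P[m,2],[25,50,75]).round(4))
d=P[:,:2]-[.19,.27]; s=cam('scene'); P=reg(s,np.ones((480,640),bool)); R=np.hypot(P[:,0]-.618,P[:,1]+.1303)
m=(R<.042)&(R>.037)&(P[:,2]>.02)&(P[:,2]<.07); print('bottom',m.sum(),np.sort(P[m,2])[:30:3].round(4)); 
m=(abs(R-.0)<.3)&(abs(P[:,2])<.01); print('desk z',np.median(P[m,2]))
for q,z in [('polish',0),('glitter_jar',0),('yellow_jar',0)]:
    L=r.landmark_of(s,q); print(q,onz(s,L[0]['pixel'],z)[0].round(3) if L else None)
E
```

```text
0.08 311 [0.0014 0.1023 0.1079]
0.095 315 [0.0022 0.1034 0.1077]
0.11 308 [0.0011 0.1034 0.1078]
0.125 303 [0.0019 0.1032 0.1072]
0.14 311 [0.0011 0.1039 0.1077]
bottom 136 [0.0596 0.0607 0.0609 0.0616 0.0617 0.0619 0.0621 0.0624 0.0626 0.0631]
desk z 0.0023169734990089452
polish [ 0.431 -0.088  0.   ]
glitter_jar [0.737 0.222 0.   ]
yellow_jar [0.62  0.404 0.   ]
```

```bash
python3 -c "
from bench import r
print(r.finish_job(), r.sense()['time'])"
```

```text
the job is handed in; nothing more can be done
the job is handed in; nothing more can be done
```

The dust cup is back on the extractor, locked and hanging level by my checks. I handed the job in at about 19–20 s of the 72 s. It returned no verdict.

**How it went:** I gripped the smaller cup by its handle and touched the ledge from below. The slots turned up by feel at a handle angle of about 131.6°, some 13° off the white rib. I raised the cup to the seal and twisted it about 57.7° until it met the end stop. The most I pushed there was about 11 N, and the wrist never read above about 13 N.

**Last checks:**
- **Height:** the handle's top is at about 0.1078 m; 0.1075 m is expected when fully home. The cup's underside reads about 0.0585–0.060 m against 0.0585 m expected.
- **Level and centring:** the handle slopes about 0.006 rad, and the cup's axis is within about 1 mm of the collar's.
- **Gripper:** it is open and well clear of the cup.

**Checks that disagreed:**
- A first average of the handle's height gave 0.1057 m; I believe edge pixels pulled it down.
- The last network look for the polish bottle was off by more than 0.3 m (it reported about 0.43, -0.09). I took that for a misdetection of the gripper and did not confirm the bottle's position separately, but the arm and cup stayed well away from where it stood.
- The two jars were seen within about 1 cm of where they stood. I did not re-measure the buffer; the arm only passed above it.

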